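# Slide the red hook tin into the caddy pocket

### The arm

A 6-joint arm with a two-finger parallel gripper is mounted at the origin on the work surface. World frame = base frame: x ahead of the robot, y to its left, z up, the work surface at z = 0. Lengths are in m, angles in rad, forces in N, time in s.
With the tool pointing down it reaches from about 0.3 to 1 m from the base axis. Payload 5.1 kg.
Tool frame: the origin (TCP) lies at the very end of the fingers, on their centre line; the grasp point (between the pads) lies 19 mm behind it; z points along the fingers, y is the direction in which the jaws open and shut (so a half turn about z gives the same grasp; the last joint's range is limited). The gripper opens to 95 mm and grips with 3 to 60 N. Pads are 20 mm wide; open, the fingers measure 119 mm over their backs; the gripper's body (75 mm by 180 mm) begins 59 mm behind the grasp point.
Start: joints at [-0.083, 0.124, 1.65, -0, 1.367, -0.083], TCP at [0.65, -0, 0.215] pointing down, gripper open.
Joint ranges: [-2.61, 2.61], [-1.02, 2.33], [0.03, 2.71], [-1.35, 4.49], [0.32, 2.68], [-2.91, 2.91]. Speed limits (rad/s): [2.57, 2.57, 3.14, 3.14, 3.14, 3.14].

### API

Orientations are given as [roll, pitch, yaw] about the fixed x, y, z axes, in that order (R = Rz(yaw) Ry(pitch) Rx(roll)).
In Python, from plant import monitor, vision, order gives the robot as it stands. The module is installed in compiled form; this text tells all that it offers.
- The arm moves only by the shell command python3 -m creep 'ROWS' [FORCE]. ROWS is JSON, a list of rows, each a list of 3 entries, a list of its own where there are three numbers: the turn, a rotation vector about the tool's x, y, z in degrees, then the shift along the tool's x, y, z in m, then the closure, from -1 (fully open) to 1 (shut). A call has 1 to 5 rows; each row shifts and turns the pose as measured when the row begins, along the tool's axes as they then stand; what a row does not reach is not made up. A row lasts 1/8 s, in which the tool goes at most 62.5 mm and 10.7 degrees, less where a joint would pass 70% of its speed; a pose out of reach is approached as far as the arm can. A call with a gripper value outside its range is refused whole. The fingers move at their own pace and stop on an object; FORCE is the grip in N (left out, the last holds). Time passes only in rows, so rows that do not move let the fingers close. It gives the time, the measured TCP pose, the force and the opening at its end, in the units of the state.
- monitor.get_state(): the state, without advancing time (a new reading comes with each control period).
- vision.get_image(name): name is "scene" or "side" or "wrist"; returns the picture (480x640x3 uint8, red, green, blue); there is no depth.
- vision.get_calibration(name): a dict with "mtx" (3x3 intrinsics, pixels), "R" (3x3) and "t" (3): a world point X has camera coordinates R X + t; the wrist camera has in their place "hand_eye" (4x4, takes a point from camera to tool coordinates, whose origin is the TCP and whose axes are the flange's). Camera axes: x right, y down, z forward; pixel columns grow to the right and rows downward; lengths in m; the calibration is good to about 2 mm. A picture is of the moment at which its call begins: read the wrist's pose just before it. get_calibration takes no time and is no camera call.
- order.job_done(): hands the job in, once; it reports no verdict.
The state is a dict: "time_s": time; "qpos": joint angles; "qd": joint speeds; "joint_efforts": joint torques, N m; "position": TCP position; "tool_rot": TCP orientation; "force": force on the tool from outside, world axes, zero at the start; "ft_torque": the same for the moment, N m; "opening": finger opening in m.
Only numpy, scipy, OpenCV 4.12 (cv2) and the standard library are available. Lean on these libraries where they do the work, as an engineer would, in place of code of your own. Each camera call takes 0.05 s, during which the arm holds its last target.

### The job

On the fly-tying bench, push the flat tin with the red lid across the deck of the wooden caddy with your fingertips until it drops over the rim into the round pocket and lies flat on the pocket's floor. Do not lift it or pick it up, keep it on the deck and right side up all the way, and leave the blue tin, the thread spools and everything else where they are.

Things in the scene. Friction and masses are not known exactly. Their poses are not given: they have to be found in the camera images.
- caddy: wooden bench caddy, fixed to the bench: a flat slab 210 mm (its x) by 300 mm (its y) and 20 mm thick; its deck (top face) is flat, level and without any raised border. Origin at the centre of its underside, z up; one round pocket is sunk in the deck, 25 mm from the middle towards its -x side
- pocket (a point): centre of the floor of the caddy's round black-lined pocket, 65 mm across and 10 mm deep (the floor lies 10 mm below the deck); axes as the caddy's. Its wall is upright, its rim level with the deck
- red_tin: round flat tin with a red lid, loose, standing on the caddy's deck to one side of the pocket: 60 mm across, 16 mm tall, upright side, about 50 g. Origin at the centre of its underside, z up through the lid. In the pocket its top stands 6 mm above the deck
- blue_tin: the same tin with a blue lid (60 mm across, 16 mm tall), loose, on the deck on the other side of the pocket; origin at the centre of its underside. To be left alone
- orange_spool: spool of orange thread standing on the deck near its +x edge, loose: 28 mm across, 36 mm tall, origin at the centre of its underside. To be left alone
- green_spool: spool of green thread standing on the deck near its +x edge, loose: 28 mm across, 36 mm tall, origin at the centre of its underside. To be left alone
- resin_bottle: small black bottle with a pointed nozzle standing on the bench: 28 mm across, 92 mm tall, origin at the centre of its underside. To be left alone
- flashlight: black flashlight standing upright on the bench: 32 mm across, 130 mm tall, origin at the centre of its underside. To be left alone
- bead_jar: amber glass jar with a metal cap standing on the bench: 48 mm across, 50 mm tall, origin at the centre of its underside. To be left alone
- brush: small brush lying on the bench, 170 mm long along its x axis. To be left alone
Mind the look-alikes: they are no part of the job. Leave any pink, turquoise or yellow look-alike of the red_tin alone.

How it is judged:
At the end, for the whole second after the job is handed in: The red tin lies flat and still in the pocket: centre within 5 mm of the pocket's, underside within 3 mm of its floor, tilt under 0.08 rad; the blue tin and spools within 12 mm, the bottle, flashlight and jar within 15 mm, the brush within 20 mm of their starts (horizontal distance between red_tin and pocket below 0.005 m and z of red_tin in the frame of pocket below 0.003 m and angle between red_tin's own z axis and vertical below 0.08 rad and linear speed of red_tin below 0.02 m/s and distance of each of blue_tin, orange_spool, green_spool from where it was at the start of the episode below 0.012 m and distance of each of resin_bottle, flashlight, bead_jar from where it was at the start of the episode below 0.015 m and distance of brush from where it was at the start of the episode below 0.02 m); the robot touches nothing.
It fails at once if the red tin is lifted: its underside's centre more than 6 mm above the deck (z of red_tin in the frame of caddy above 0.026 m).
It fails at once if the red tin leaves the caddy's deck for the bench (z of red_tin in the frame of caddy below 0.005 m).
It fails at once if the red tin is tipped up by more than 0.7 rad (angle between red_tin's own z axis and vertical above 0.7 rad).
It fails at once if the blue tin or a spool is moved by more than 12 mm, or another bystander by more than 15 mm (the brush 20 mm) (distance of any of blue_tin, orange_spool, green_spool from where it was at the start of the episode above 0.012 m or distance of any of resin_bottle, flashlight, bead_jar from where it was at the start of the episode above 0.015 m or distance of brush from where it was at the start of the episode above 0.02 m).
It also fails if it takes over 35 s, if anything falls off the work surface, if the arm or the gripper's body presses on something with over 40 N, if the wrist force passes 120 N, or if a joint passes its speed limit or range.

## Working session

There is one attempt and no reset: what is moved stays moved. The work goes in short steps, Python scripts to look and compute and a shell command to move; the robot and the scene stay as the last step left them, time stands still between calls to the robot, and variables do not carry over. Pictures are saved under pics/ and viewed, and the job is handed in when it is done.

```bash
mkdir -p pics; python3 - <<'E'
from plant import monitor, vision
import cv2
s=monitor.get_state();print(s)
for n in("scene","side","wrist"):
    im=vision.get_image(n);cv2.imwrite(f"pics/{n}0.png",im[:,:,::-1])
    print(n,vision.get_calibration(n))
E
```

```text
{'time_s': 0.0, 'qpos': array([-8.25962930e-02,  1.24491873e-01,  1.65163837e+00, -1.24488698e-05,
        1.36747059e+00, -8.26501389e-02]), 'qd': array([ 0.00088226, -0.00011071,  0.00035255,  0.00171662, -0.00032004,
        0.00081482]), 'joint_efforts': array([-6.25927078e-04, -4.17603564e+01, -3.59935069e+01,  7.73367751e-02,
        4.92534391e-02, -1.75303944e-04]), 'position': array([6.49379076e-01, 2.11704831e-05, 2.13416655e-01]), 'tool_rot': array([-3.13959032e+00, -1.53641756e-04,  1.57085254e+00]), 'force': array([ 0.18694123, -0.31503202, -0.48249072]), 'ft_torque': array([-0.01094743, -0.02945197, -0.00139416]), 'opening': 0.0948732696296825}
scene {'mtx': array([[554.2925358 ,   0.        , 318.95869005],
       [  0.        , 554.2925358 , 236.74277633],
       [  0.        ,   0.        ,   1.        ]]), 'R': array([[ 0.22012295,  0.97542276,  0.00981473],
       [ 0.82889076, -0.18173168, -0.52906872],
       [-0.51428202,  0.12459551, -0.84852222]]), 't': array([-0.14233443, -0.46377179,  1.49877541])}
side {'mtx': array([[508.84498097,   0.        , 324.86009813],
       [  0.        , 508.84498097, 237.18437064],
       [  0.        ,   0.        ,   1.        ]]), 'R': array([[-0.9858686 , -0.16711812, -0.01160318],
       [-0.08839892,  0.57781951, -0.8113632 ],
       [ 0.14229804, -0.7988718 , -0.58442717]]), 't': array([0.56760148, 0.07744544, 1.01161762])}
wrist {'mtx': array([[409.59778954,   0.        , 327.06774493],
       [  0.        , 409.59778954, 237.88304947],
       [  0.        ,   0.        ,   1.        ]]), 'hand_eye': array([[ 1.65745508e-04, -9.63828666e-01, -2.66522561e-01,
         7.56827768e-02],
       [ 9.99999640e-01,  3.81449760e-04, -7.57559749e-04,
        -4.41055683e-04],
       [ 8.31822769e-04, -2.66522339e-01,  9.63828382e-01,
        -1.70500008e-01],
       [ 0.00000000e+00,  0.00000000e+00,  0.00000000e+00,
         1.00000000e+00]])}
```

View pics/scene0.png

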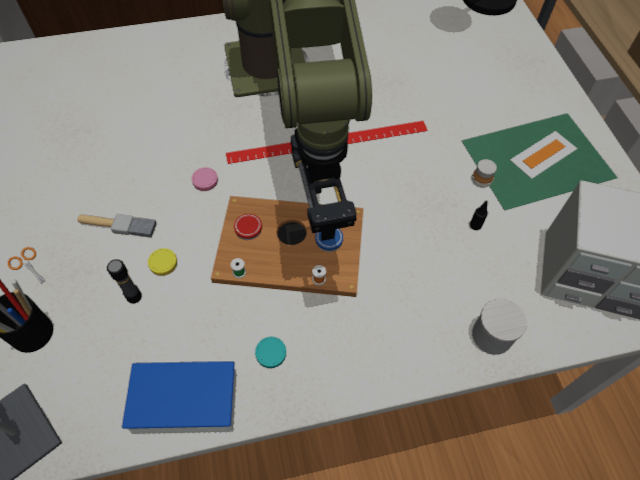

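View pics/side0.png

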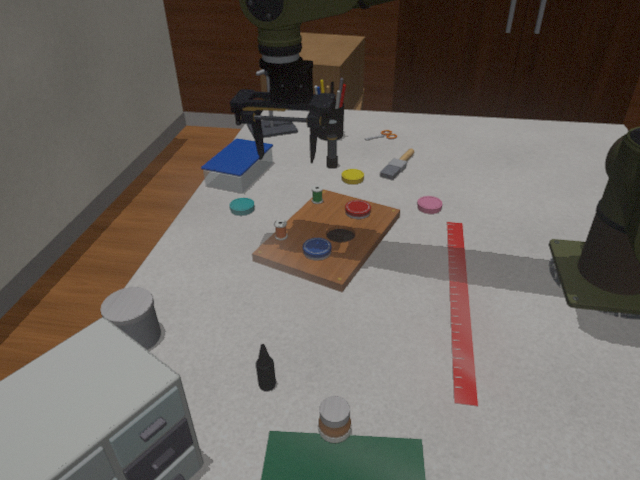

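View pics/wrist0.png

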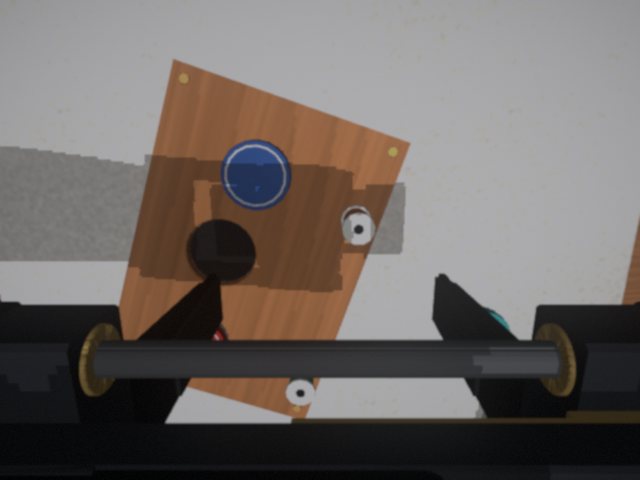

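The scene view shows the red tin at (248,226), the pocket at (292,233), the blue tin at (329,237) and the spools at (238,267) and (319,274). In the wrist view the pocket is at (222,250). Next I'll measure these.

```bash
cat > h.py <<'E'
from plant import monitor, vision
import cv2, numpy as np
from scipy.spatial.transform import Rotation as Ro
def cam(n,s=None):
    c=vision.get_calibration(n)
    if n=="wrist":
        T=np.eye(4);T[:3,:3]=Ro.from_euler('xyz',s['tool_rot']).as_matrix();T[:3,3]=s['position']
        M=T@c['hand_eye'];return c['mtx'],M[:3,:3],M[:3,3]
    return c['mtx'],c['R'].T,-c['R'].T@c['t']
def ray(c,uv,z):
    K,R,o=c;d=R@np.linalg.solve(K,[uv[0],uv[1],1.]);return o+d*(z-o[2])/d[2]
def proj(c,X):
    K,R,o=c;p=K@(R.T@(np.asarray(X)-o));return p[:2]/p[2]
def mask(im,k):
    h=cv2.cvtColor(im,cv2.COLOR_RGB2HSV);H,S,V=[h[...,i].astype(int) for i in range(3)]
    if k=='red':return ((H<7)|(H>172))&(S>170)&(V>50)
    if k=='blue':return (H>100)&(H<125)&(S>110)&(V>40)
    if k=='black':return (V<45)
def circ(c,im,k,z,seed,win=30):
    "contour around seed, cast to plane z, circle through it"
    m=mask(im,k).astype(np.uint8);w=np.zeros_like(m)
    u,v=map(int,seed);w[max(0,v-win):v+win,max(0,u-win):u+win]=1
    m=cv2.morphologyEx(m*w,cv2.MORPH_CLOSE,np.ones((3,3)))
    cs,_=cv2.findContours(m,cv2.RETR_EXTERNAL,cv2.CHAIN_APPROX_NONE)
    if not cs:return None
    q=max(cs,key=cv2.contourArea)[:,0]
    P=np.array([ray(c,p,z)[:2] for p in q]);hull=cv2.convexHull((P*1e4).astype(np.float32))[:,0]/1e4
    (x,y),r=cv2.minEnclosingCircle((P*1e3).astype(np.float32))
    e=cv2.fitEllipse((hull*1e3).astype(np.float32)) if len(hull)>4 else None
    return np.round([x,y,r*2],1),np.round(e[0],1),np.round(e[1],1),len(q)
E
python3 - <<'E'
from h import *
seeds={'scene':((248,226),(292,233),(329,237)),'side':((358,208),(341,236),(317,248)),'wrist':(None,(222,250),(256,175))}
s=monitor.get_state()
for n in seeds:
    im=cv2.imread(f'pics/{n}0.png')[:,:,::-1].copy();c=cam(n,s)
    for k,z,sd in zip(('red','black','blue'),(.036,.02,.036),seeds[n]):
        if sd: print(n,k,circ(c,im,k,z,sd,45 if n=='wrist' else 22))
c=cam('scene')
for nm,p,z in [('orange',(319,268),.056),('green',(237,261),.056),('cor1',(230,198),.02),('cor2',(364,206),.02),('cor3',(355,291),.02),('cor4',(214,282),.02)]:print(nm,ray(c,p,z).round(4))
a=cv2.imread('pics/scene0.png')[185:300,200:380];cv2.imwrite('pics/sz.png',cv2.resize(a,None,fx=4,fy=4))
E
```

```text
scene red (array([ 525.1, -128.6,   62.1]), array([ 524.8, -129.1]), array([58.3, 62. ]), 98)
scene black (array([552.9, -39.7,  59.7]), array([553.1, -39.9]), array([56.3, 59.2]), 70)
scene blue (array([591.5,  33.6,  60.7]), array([592.4,  33.1]), array([57. , 57.9]), 90)
side red (array([ 521.1, -121.3,   52.7]), array([ 521.7, -121.4]), array([48.5, 51.2]), 51)
side black (array([547.7, -32.2,  56.5]), array([547.9, -31.9]), array([41.7, 55.8]), 64)
side blue (array([586. ,  40.5,  52.6]), array([585.8,  41.2]), array([48.6, 51.2]), 74)
wrist black (array([542.1, -47.9,  85.5]), array([545.5, -46. ]), array([62.2, 82.2]), 231)
wrist blue (array([587.7,  34.6,  58.4]), array([587.9,  34.4]), array([57.2, 57.7]), 192)
orange [ 0.6693 -0.0056  0.056 ]
green [ 0.6183 -0.1629  0.056 ]
cor1 [ 0.4336 -0.156   0.02  ]
cor2 [0.5187 0.1313 0.02  ]
cor3 [0.7174 0.0585 0.02  ]
cor4 [ 0.6359 -0.2167  0.02  ]
```

View pics/sz.png

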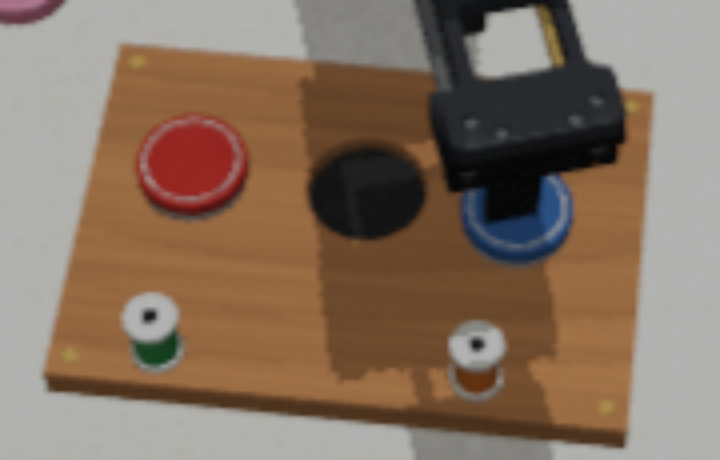

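```bash
python3 -m creep '[[[0,0,9],[-0.05,-0.04,0],0.16],[[0,0,8.5],[-0.05,-0.04,0],0.16]]' 20
python3 - <<'E'
from h import *
s=monitor.get_state();im=vision.get_image('wrist');cv2.imwrite('pics/w1.png',im[:,:,::-1])
im=vision.get_image('scene');cv2.imwrite('pics/s1.png',im[:,:,::-1])
print(s['position'],s['tool_rot'],s['opening'],s['time_s'])
E
```

```text
time_s: 0.4
position: [0.5632, -0.0911, 0.2124]
tool_rot: [-3.139, 0.001, 1.262]
force: [-0.4, -1.3, 0.1]
opening: 0.0801
[ 0.56317678 -0.09109067  0.21236996] [-3.13867379e+00  6.14705766e-04  1.26183953e+00] 0.08005019443171954 0.4
```

View pics/w1.png

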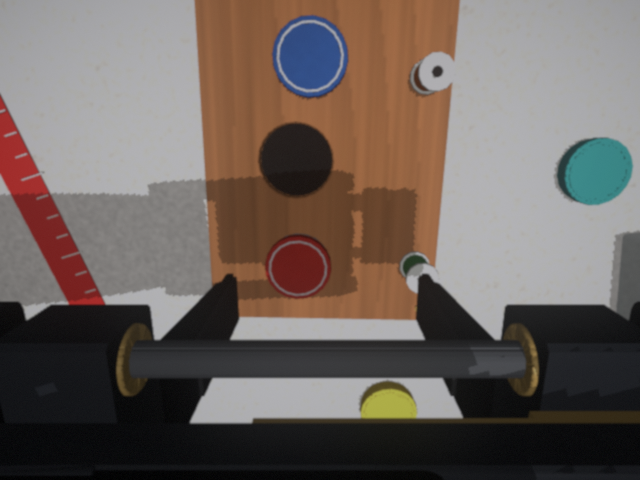

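The wrist view now shows the red tin at (298,266), the pocket at (296,160) and the blue tin at (311,57), with the row of tins aligned with the tool's x.

```bash
python3 - <<'E'
from h import *
s=monitor.get_state();im=cv2.imread('pics/w1.png')[:,:,::-1].copy();c=cam('wrist',s)
R=circ(c,im,'red',.036,(298,266),40);P=circ(c,im,'black',.02,(296,160),42)
print(R,P)
i2=cv2.imread('pics/s1.png')[:,:,::-1].copy();cs=cam('scene')
print(circ(cs,i2,'red',.036,(248,226),20),circ(cs,i2,'black',.02,(292,233),22))
T=Ro.from_euler('xyz',s['tool_rot']).as_matrix()
for X,z in((R[1],.02),(P[1],.02)):print((T.T@(np.array([*X/1e3,z])-s['position'])).round(4))
d=(P[1]-R[1]);print(np.linalg.norm(d),np.degrees(np.arctan2(d[1],d[0])))
E
```

```text
(array([ 518.4, -130.8,   45.7]), array([ 518.4, -130.6]), array([45. , 45.2]), 139) (array([546.5, -41.1,  60.9]), array([546.5, -41. ]), array([60.3, 60.4]), 199)
(array([ 525.1, -129.1,   62.3]), array([ 524.8, -129.1]), array([58.6, 61.9]), 93) (array([552.6, -40.3,  61. ]), array([552.7, -40.2]), array([54.9, 60.3]), 69)
[-0.0485 -0.0273  0.1919]
[ 0.0454 -0.028   0.1917]
93.9029818482885 72.58773686831313
```

View pics/s1.png

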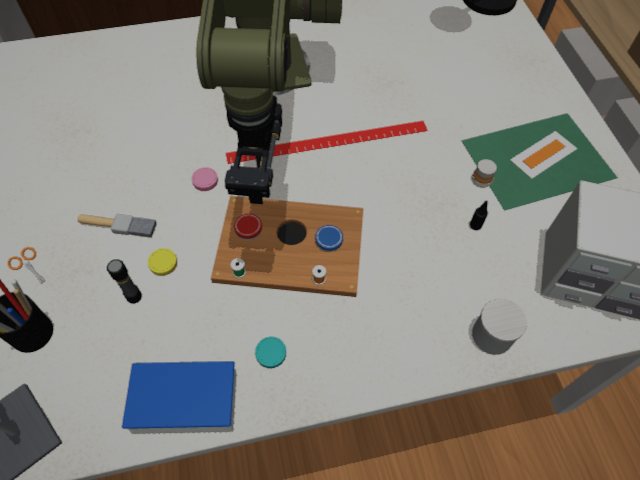

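```bash
python3 -m creep '[[[0,0,0],[-0.05,-0.014,0],0.16],[[0,0,0],[-0.05,-0.013,0.02],0.16],[[0,0,0],[0,0,0.04],0.16],[[0,0,0],[0,0,0.04],0.16],[[0,0,0],[0,0,0],0.16]]' 20
python3 - <<'E'
from h import *
s=monitor.get_state();im=vision.get_image('wrist');cv2.imwrite('pics/w2.png',im[:,:,::-1])
print(s['position'],s['tool_rot'],s['opening'],s['time_s'],abs(s['qd']).max())
E
```

```text
time_s: 1.12
position: [0.503, -0.1826, 0.1106]
tool_rot: [-3.14, 0.001, 1.261]
force: [-0.6, -0.0, 0.2]
opening: 0.0396
[ 0.5029535  -0.18255032  0.11062293] [-3.14016474e+00  1.15007945e-03  1.26083099e+00] 0.039620959149469843 1.125 0.06492987132095322
```

View pics/w2.png

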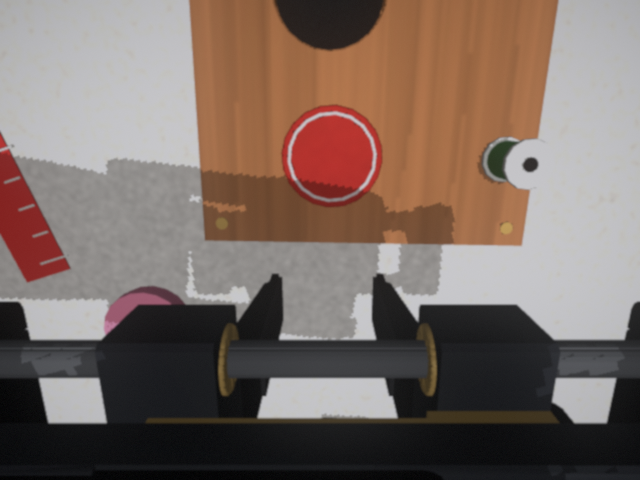

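```bash
python3 - <<'E'
from h import *
s=monitor.get_state();im=cv2.imread('pics/w2.png')[:,:,::-1].copy();c=cam('wrist',s)
R=circ(c,im,'red',.036,(332,156),58);P=circ(c,im,'black',.02,(330,0),60)
print(R,P)
T=Ro.from_euler('xyz',s['tool_rot']).as_matrix()
for X in(R[0][:2],P[0][:2]):print((T.T@(np.array([*X/1e3,.02])-s['position'])).round(4))
# caddy near edge corners
for p in((206,240),(521,245)):
    X=ray(c,p,.02);print(X.round(4),(T.T@(X-s['position'])).round(4))
E
```

```text
(array([ 523.8, -129.9,   59.7]), array([ 523.8, -129.9]), array([59.2, 59.3]), 284) (array([548.7, -47.2,  59.9]), array([547.8, -51.2]), array([37.8, 57.6]), 241)
[0.0568 0.0018 0.093 ]
[0.1431 0.0003 0.0928]
[ 0.4273 -0.1575  0.02  ] [ 0.0011 -0.0817  0.0928]
[ 0.6273 -0.2252  0.02  ] [-0.0025  0.1294  0.0935]
```

```bash
python3 -m creep '[[[0,0,0],[0,0.001,0.04],0.16],[[0,0,0],[0,0,0.03],0.16],[[0,0,0],[0,0,0.012],0.16],[[0,0,0],[0,0,0],0.16]]' 20
```

```text
time_s: 1.68
position: [0.5143, -0.1859, 0.0394]
tool_rot: [3.122, 0.004, 1.264]
force: [-0.7, -0.4, 0.1]
opening: 0.0405
```

```bash
python3 - <<'E'
from h import *
s=monitor.get_state();print(s['qpos'].round(3),s['qd'].round(3),s['position'],s['tool_rot'],s['force'],s['joint_efforts'].round(1))
E
```

```text
[-4.450e-01  6.400e-02  2.031e+00 -1.000e-03  1.028e+00 -1.370e-01] [ 0.005 -0.014 -0.028  0.002  0.005  0.   ] [ 0.51433411 -0.18593331  0.03939359] [3.12222751 0.00355929 1.26386806] [-0.7462691  -0.38424833  0.10356508] [ -0.  -33.3 -30.5   0.1  -0.1   0. ]
```

```bash
cat > g.py <<'E'
from h import *
tin=np.array([.5238,-.1299]);po=np.array([.550,-.0405])
def rep():
    s=monitor.get_state();T=Ro.from_euler('xyz',s['tool_rot']);d=(po-tin)/np.linalg.norm(po-tin)
    D=Ro.from_matrix(np.array([[d[0],d[1],0],[d[1],-d[0],0],[0,0,-1]]).T)
    p=s['position'];n=np.array([d[1],-d[0]])
    print('t',s['time_s'],'along to pocket %.4f  lateral off %.4f  z %.4f'%((po-p[:2])@d,(p[:2]-po)@n,p[2]))
    print('turn needed deg',np.degrees((T.inv()*D).as_rotvec()).round(2),'F',s['force'].round(1),'open',s['opening'].round(4),'qd',abs(s['qd']).max().round(3))
    f=lambda v:T.inv().apply(v).round(4)
    print('1mm lateral/along/down in tool:',f([*(n*.001),0]),f([*(d*.001),0]))
    return s
if __name__=='__main__':rep()
E
python3 g.py
```

```text
t 1.675 along to pocket 0.1496  lateral off 0.0067  z 0.0394Traceback (most recent call last):
  File "g.py", line 12, in <module>
    if __name__=='__main__':rep()
                            ~~~^^
  File "g.py", line 8, in rep
    print('turn needed deg',np.degrees((T.inv()*D).as_rotvec()).round(2),'F',s['force'].round(1),'open',s['opening'].round(4),'qd',abs(s['qd']).max().round(3))
                                                                                                        ^^^^^^^^^^^^^^^^^^
AttributeError: 'float' object has no attribute 'round'
```

```bash
sed -i "s/s\['opening'\].round(4)/round(s['opening'],4)/" g.py; python3 g.py; python3 -m creep '[[[1,0,-0.5],[0,-0.0065,0.005],0.16],[[0,0,0],[0,0,0.005],0.16],[[0,0,0],[0,0,0],0.16]]'; python3 g.py
```

```text
t 1.675 along to pocket 0.1496  lateral off 0.0067  z 0.0394
turn needed deg [ 1.11  0.22 -1.25] F [-0.7 -0.4  0.1] open 0.0405 qd 0.028
1mm lateral/along/down in tool: [0.    0.001 0.   ] [ 0.001 -0.    -0.   ]
time_s: 2.05
position: [0.5105, -0.1849, 0.0327]
tool_rot: [3.135, 0.005, 1.274]
force: [0.4, 0.2, -0.1]
opening: 0.04
t 2.05 along to pocket 0.1497  lateral off 0.0027  z 0.0327
turn needed deg [ 0.4   0.26 -0.69] F [ 0.4  0.2 -0.1] open 0.04 qd 0.009
1mm lateral/along/down in tool: [0.    0.001 0.   ] [ 0.001 -0.    -0.   ]
```

```bash
python3 -m creep '[[[0.4,0.2,-0.7],[0,-0.003,0.006],0.16],[[0.2,0.1,-0.3],[0,-0.0015,0.004],0.16],[[0,0,0],[0,0,0.002],0.16],[[0,0,0],[0,0,0],0.16]]'; python3 g.py
```

```text
time_s: 2.55
position: [0.5062, -0.1838, 0.0204]
tool_rot: [-3.138, -0.001, 1.292]
force: [-0.8, 0.3, 2.1]
opening: 0.04
t 2.55 along to pocket 0.1498  lateral off -0.0017  z 0.0204
turn needed deg [-0.2  -0.05  0.37] F [-0.8  0.3  2.1] open 0.04 qd 0.003
1mm lateral/along/down in tool: [-0.     0.001 -0.   ] [0.001 0.    0.   ]
```

```bash
python3 -m creep '[[[0,0,0.3],[0,0.0015,-0.004],0.16],[[0,0,0],[0,0,0],0.16]]'; python3 g.py
```

```text
time_s: 2.8
position: [0.5079, -0.1843, 0.0247]
tool_rot: [-3.138, -0.001, 1.287]
force: [1.3, 0.3, -0.4]
opening: 0.0398
t 2.8 along to pocket 0.1499  lateral off 0.0000  z 0.0247
turn needed deg [-0.19 -0.05  0.05] F [ 1.3  0.3 -0.4] open 0.0398 qd 0.009
1mm lateral/along/down in tool: [-0.     0.001 -0.   ] [0.001 0.    0.   ]
```

```bash
python3 -m creep '[[[0,0,0],[0.012,0,0],0.16],[[0,0,0],[0.012,0,0],0.16],[[0,0,0],[0.012,0,0],0.16],[[0,0,0],[0,0,0],0.16]]'; python3 g.py;  python3 - <<'E'
from h import *
s=monitor.get_state();im=vision.get_image('wrist');cv2.imwrite('pics/w3.png',im[:,:,::-1])
E
```

```text
time_s: 3.3
position: [0.5186, -0.1467, 0.0247]
tool_rot: [-3.138, -0.001, 1.287]
force: [0.3, -0.8, -0.5]
opening: 0.0401
t 3.3 along to pocket 0.1108  lateral off -0.0002  z 0.0247
turn needed deg [-0.19 -0.06  0.08] F [ 0.3 -0.8 -0.5] open 0.0401 qd 0.008
1mm lateral/along/down in tool: [-0.     0.001 -0.   ] [0.001 0.    0.   ]
```

View pics/w3.png

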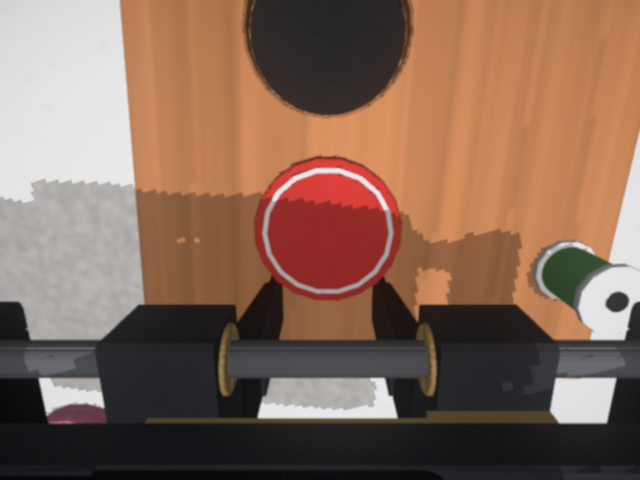

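The tin is cradled between the fingertips at (328,227), and the pocket is straight ahead, centred near (329,33).

```bash
cat > m.py <<'E'
from h import *
import sys
def run(f,rs,ps,rz=.036):
    s=monitor.get_state();im=cv2.imread(f)[:,:,::-1].copy();c=cam('wrist',s)
    T=Ro.from_euler('xyz',s['tool_rot']).as_matrix()
    for k,z,sd,w in(('red',rz,rs,80),('black',.02,ps,86)):
        if sd:
            r=circ(c,im,k,z,sd,w);print(k,r,'tool',(T.T@(np.array([*r[0][:2]/1e3,.02])-s['position'])).round(4))
E
python3 -c "
from m import *
run('pics/w3.png',(328,227),(329,33))"
```

```text
red (array([ 527.4, -114.5,   59.8]), array([ 527.5, -114.4]), array([58.7, 59.1]), 412) tool [ 0.0337 -0.0006  0.0047]
black (array([552.5, -32.2,  53.8]), array([551.2, -39.3]), array([34.3, 56.3]), 461) tool [0.1198 0.0004 0.0048]
```

```bash
python3 -m creep '[[[0,0,0],[0.012,0,0],0.16],[[0,0,0],[0.012,0,0],0.16],[[0,0,0],[0.012,0,0],0.16],[[0,0,0],[0,0,0],0.16]]'; python3 g.py;  python3 - <<'E'
from h import *
s=monitor.get_state();im=vision.get_image('wrist');cv2.imwrite('pics/w4.png',im[:,:,::-1])
E
```

```text
time_s: 3.85
position: [0.5293, -0.1101, 0.0247]
tool_rot: [-3.138, -0.001, 1.287]
force: [0.6, 0.1, -0.3]
opening: 0.0399
t 3.85 along to pocket 0.0726  lateral off -0.0003  z 0.0247
turn needed deg [-0.19 -0.06  0.05] F [ 0.6  0.1 -0.3] open 0.0399 qd 0.007
1mm lateral/along/down in tool: [-0.     0.001 -0.   ] [0.001 0.    0.   ]
```

View pics/w4.png

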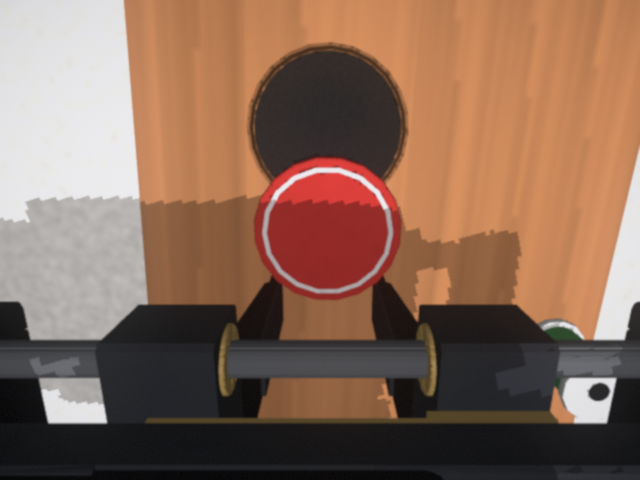

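The pocket's rim runs from column 249 to 407 with its top at row 43. The tin overlaps the near rim at (328,228).

```bash
python3 - <<'E'
from m import *
run('pics/w4.png',(328,227),None)
s=monitor.get_state();c=cam('wrist',s);T=Ro.from_euler('xyz',s['tool_rot']).as_matrix()
for p in((249,124),(407,124),(328,43)):
    print((T.T@(ray(c,p,.02)-s['position'])).round(4))
E
```

```text
red (array([538.3, -77.6,  59.8]), array([538.2, -77.6]), array([58.6, 59.4]), 413) tool [ 0.0341 -0.0005  0.0047]
[ 0.0757 -0.033   0.0049]
[0.0757 0.0322 0.0047]
[ 0.1064 -0.0004  0.0048]
```

```bash
python3 -m creep '[[[0,0,0],[0.01,0,0],0.16],[[0,0,0],[0.01,0,0],0.16],[[0,0,0],[0.01,0,0],0.16],[[0,0,0],[0.003,0,0],0.16],[[0,0,0],[0,0,0],0.16]]'; python3 g.py;  python3 - <<'E'
from h import *
im=vision.get_image('wrist');cv2.imwrite('pics/w5.png',im[:,:,::-1])
im=vision.get_image('side');cv2.imwrite('pics/si5.png',cv2.resize(im[180:300,240:420,::-1],None,fx=4,fy=4))
E
```

```text
time_s: 4.53
position: [0.5392, -0.0768, 0.0248]
tool_rot: [-3.138, -0.001, 1.286]
force: [-0.1, -0.4, 0.6]
opening: 0.0398
t 4.525 along to pocket 0.0379  lateral off -0.0001  z 0.0248
turn needed deg [-0.19 -0.05  0.02] F [-0.1 -0.4  0.6] open 0.0398 qd 0.004
1mm lateral/along/down in tool: [-0.     0.001 -0.   ] [0.001 0.    0.   ]
```

View pics/w5.png

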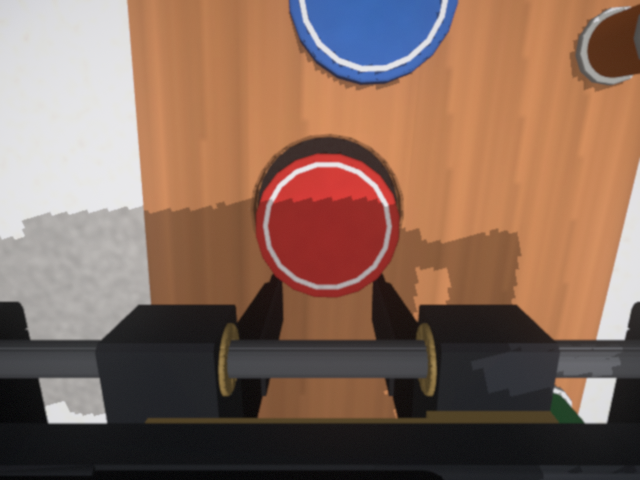

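View pics/si5.png

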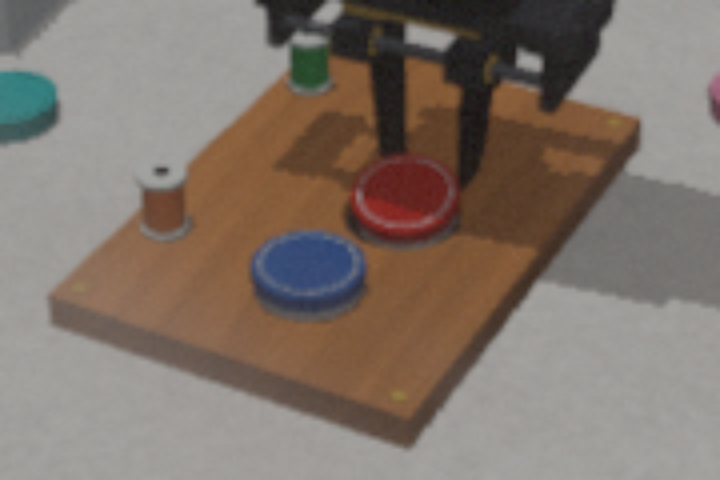

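The tin is tipped into the pocket, with its front down and its rear still on the rim. The last few millimetres remain.

```bash
python3 -m creep '[[[0,0,0],[0.003,0,0],0.16],[[0,0,0],[0.003,0,0],0.16],[[0,0,0],[0,0,0],0.16]]'; python3 g.py;  python3 - <<'E'
from h import *
im=vision.get_image('wrist');cv2.imwrite('pics/w6.png',im[:,:,::-1])
im=vision.get_image('side');cv2.imwrite('pics/si6.png',cv2.resize(im[180:300,240:420,::-1],None,fx=4,fy=4))
E
```

```text
time_s: 5.0
position: [0.5408, -0.0714, 0.0247]
tool_rot: [-3.138, -0.001, 1.285]
force: [0.6, -0.7, 1.0]
opening: 0.0398
t 5.0 along to pocket 0.0323  lateral off -0.0002  z 0.0247
turn needed deg [-0.19 -0.04 -0.05] F [ 0.6 -0.7  1. ] open 0.0398 qd 0.002
1mm lateral/along/down in tool: [ 0.     0.001 -0.   ] [ 0.001 -0.     0.   ]
```

View pics/w6.png

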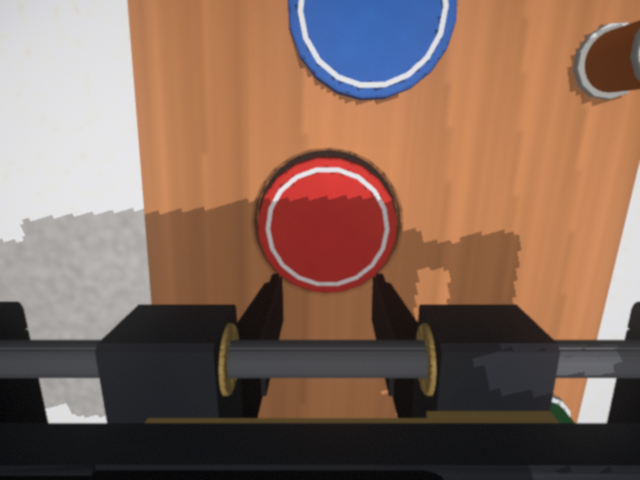

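View pics/si6.png

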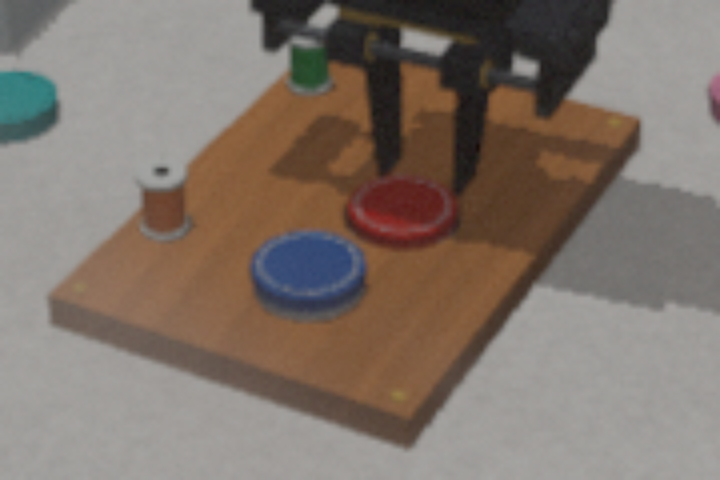

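It looks dropped: the side view no longer shows the tin's silver base. I'll back off, rise and check.

```bash
python3 -m creep '[[[0,0,0],[-0.012,0,0],0.16],[[0,0,0],[-0.012,0,0],0.16],[[0,0,0],[-0.02,0,-0.03],0.16],[[0,0,0],[-0.02,0,-0.05],0.16],[[0,0,0],[0,0,0],0.16]]'; python3 g.py;  python3 - <<'E'
from m import *
im=vision.get_image('wrist');cv2.imwrite('pics/w7.png',im[:,:,::-1])
im=vision.get_image('side');cv2.imwrite('pics/si7.png',cv2.resize(im[180:300,240:420,::-1],None,fx=4,fy=4))
E
```

```text
time_s: 5.72
position: [0.5208, -0.1379, 0.1061]
tool_rot: [-3.136, 0.0, 1.283]
force: [-0.0, 0.4, 0.1]
opening: 0.04
t 5.725 along to pocket 0.1017  lateral off -0.0006  z 0.1061
turn needed deg [-0.29  0.01 -0.13] F [-0.   0.4  0.1] open 0.04 qd 0.079
1mm lateral/along/down in tool: [ 0.     0.001 -0.   ] [ 0.001 -0.    -0.   ]
```

View pics/w7.png

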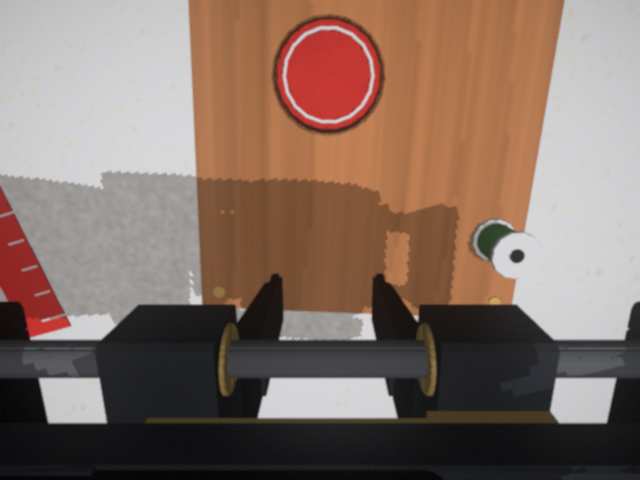

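View pics/si7.png

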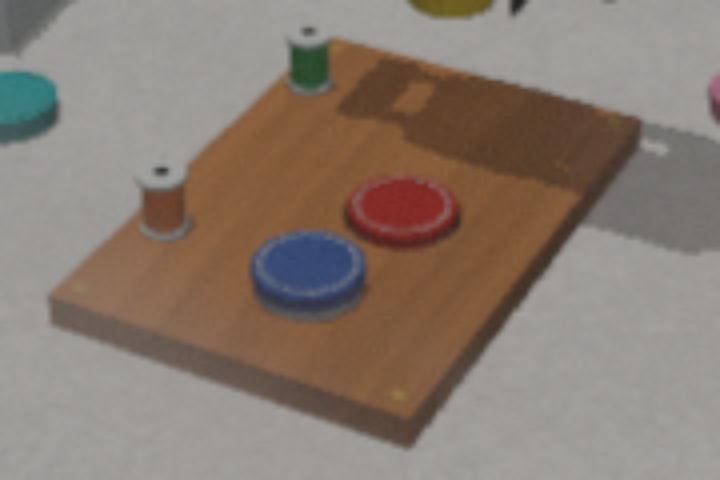

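The wrist view shows the tin at (328,74) with an even dark ring around it, and the side view shows it sunk level. I'll put numbers on that, then hand in.

```bash
python3 - <<'E'
from m import *
run('pics/w7.png',(328,74),None,.026)
s=monitor.get_state();c=cam('wrist',s)
im=cv2.imread('pics/w7.png')[:,:,::-1].copy()
# red + dark ring = pocket rim on deck plane
g=cv2.cvtColor(im,cv2.COLOR_RGB2HSV);m=(mask(im,'red')|(g[...,2]<75)).astype(np.uint8);w=np.zeros_like(m);w[5:145,260:400]=1;m=cv2.morphologyEx(m*w,cv2.MORPH_CLOSE,np.ones((5,5)))
q=max(cv2.findContours(m,0,1)[0],key=cv2.contourArea)[:,0]
P=np.array([ray(c,p,.02)[:2] for p in q],np.float32)*1e3;print('rim',cv2.fitEllipse(P))
cs=cam('scene');im=vision.get_image('scene');cv2.imwrite('pics/s7.png',im[:,:,::-1])
print('tin scene',circ(cs,im,'red',.026,(292,231),22))
print('blue wrt start',circ(cs,im,'blue',.036,(329,237),22))
for f in('s1','s7'):
    i=cv2.imread(f'pics/{f}.png');print(f,i[262:280,225:330].mean())
b=cam('side');o0=cv2.imread('pics/side0.png')[:,:,::-1].copy();o1=vision.get_image('side')
for o in(o0,o1):print('blue side',circ(b,o,'blue',.036,(317,248),22)[:2])
E
```

```text
red (array([545.4, -37.5,  58.9]), array([545.5, -37.5]), array([58.3, 58.4]), 306) tool [ 0.102  -0.0003  0.0814]
rim ((545.2626953125, -37.362369537353516), (59.4534912109375, 61.1352424621582), 165.47122192382812)
tin scene (array([552.2, -39.7,  62.2]), array([552.1, -39.9]), array([60. , 61.3]), 91)
blue wrt start (array([592.9,  33.8,  58.7]), array([593.2,  33.3]), array([55.5, 57.1]), 72)
s1 105.34779541446208
s7 110.6716049382716
blue side (array([586. ,  40.5,  52.6]), array([585.8,  41.2]))
blue side (array([585.1,  39.6,  54.5]), array([584.8,  39.8]))
```

View pics/s7.png

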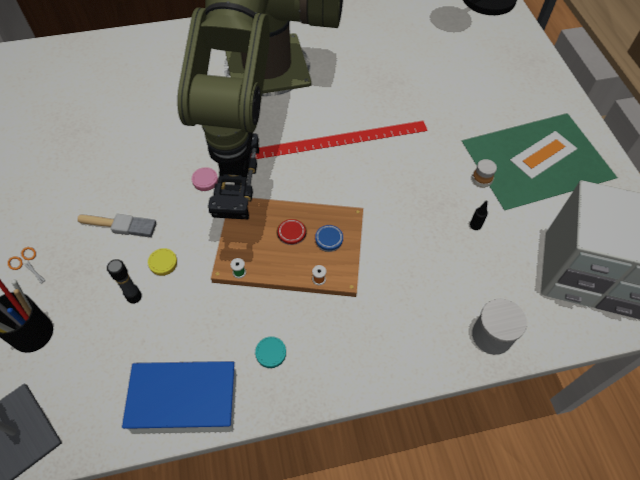

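```bash
python3 -m creep '[[[0,0,0],[0,0,0],0.16]]'; python3 -c "
from plant import order;order.job_done()"
```

```text
time_s: 6.05
position: [0.5161, -0.1341, 0.098]
tool_rot: [-3.122, -0.001, 1.286]
force: [-0.2, -0.3, 0.1]
opening: 0.0399
the job is handed in; nothing more can be done
```

The red tin is in the pocket, and I handed the job in at about 6 s of robot time; no verdict is reported. I set the fingers 40 mm apart and pushed the tin about 93 mm along the deck until it tipped over the rim and dropped. Then I backed off and raised the gripper clear.

**Tin position:** The wrist view put the tin's centre within about 1 mm of the pocket's. An even dark ring shows around the tin, and its lid measured round (58.3 × 58.4 mm), so it lies flat. The side view shows it sunk level. I judged its height from these pictures and did not measure it separately.

**Other objects:** The blue tin measured within about 1.5 mm of its start, which is within measuring noise. The spools, bottle, flashlight, jar and brush look unmoved in the last scene picture, but I did not measure them.

**Disagreements and slips:**
- **Camera offset:** The scene camera's positions were about 4–7 mm off the side and wrist views along world x. The tin and pocket agreed with each other within each view, so I steered by the wrist view.
- **Arm drift:** The arm drifted about 7 mm sideways on the way down, and I corrected it before reaching the tin. It also drifted about 10 mm while holding still just before hand-in, in free space.
- **Deck touch:** The fingertips touched the bare deck once, at about 2 N, before the push.

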